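# Key the chain sprocket onto the gear reducer's shaft

### The arm

A 6-joint arm with a two-finger parallel gripper is mounted at the origin on the work surface. World frame = base frame: x ahead of the robot, y to its left, z up, the work surface at z = 0. Lengths are in m, angles in rad, forces in N, time in s.
With the tool pointing down it reaches from about 0.25 to 0.775 m from the base axis. Payload 4 kg.
Tool frame: the origin (TCP) lies midway between the tips of the shut fingers; the grasp point (between the pads) lies 19 mm behind it; y points along the fingers, x is the direction in which the jaws open and shut, and the axes are right-handed (so a half turn about y gives the same grasp; the last joint's range is limited). The gripper opens to 94 mm and grips with 3 to 60 N. Pads are 16 mm wide; open, the fingers measure 119 mm over their backs; the gripper's body (75 mm by 177 mm) begins 78 mm behind the grasp point.
Start: joints at [-1.352, 0.087, 1.371, -0, 1.684, -0.103], TCP at [0.174, -0.522, 0.206] pointing down, gripper open.
Joint ranges: [-3.1, 3.1], [-0.76, 2.03], [0.27, 2.55], [-1.08, 4.22], [0.17, 2.65], [-2.57, 2.57]. Speed limits (rad/s): [2.79, 2.79, 3.14, 3.14, 3.14, 3.14].

### API

Orientations are given as [roll, pitch, yaw] about the fixed x, y, z axes, in that order (R = Rz(yaw) Ry(pitch) Rx(roll)).
In Python, from bench import robot, snapshot, camera_info, ticket gives the robot as it stands.
- The arm moves only by the shell command python3 -m creep 'ROWS'. ROWS is JSON, a list of rows, each an object with "slide": the shift along the tool's x, y, z in mm, a list of three; "roll": the turn about the tool's y in degrees; "grip": the closure, from 0 (fully open) to 1 (shut). In form: [{"slide": [x, y, z], "roll": roll, "grip": grip}, ...]. A call has 1 to 20 rows; each row is the pose to reach, as a shift and turn from the pose commanded when the call began, along the tool's axes at that moment; what a row does not reach only later rows make up. A row lasts 1/12 s, in which the tool goes at most 41.7 mm and 7.16 degrees, less where a joint would pass 70% of its speed; a pose out of reach is approached as far as the arm can. A call with a gripper value outside its range is refused whole. The fingers move at their own pace and stop on an object; the grip force is fixed at half the most. Time passes only in rows, so rows that repeat a pose let the fingers close. It gives the time, the measured TCP pose, the force and the opening at its end, in the units of the state.
- robot.get_obs(): the state, without advancing time (a new reading comes with each control period).
- snapshot(name): name is "scene" or "top"; returns the picture (420x560x3 uint8, red, green, blue); there is no depth.
- camera_info(name): a dict with "fx", "fy", "cx", "cy" (pixels), "dist" ([k1, k2, p1, p2, k3] as OpenCV has them; the pictures are not rectified), "cam_to_world" (4x4, takes a point from camera to world coordinates). Camera axes: x right, y down, z forward; pixel columns grow to the right and rows downward; lengths in m; the calibration is good to about 2 mm. A picture is of the moment at which its call begins. camera_info takes no time and is no camera call.
- ticket.close_job(): hands the job in, once; it reports no verdict.
The state is a dict: "time": time; "joint_positions": joint angles; "qvel": joint speeds; "joint_torque": joint torques, N m; "tool_pos": TCP position; "ee_rot": TCP orientation; "wrist_force": force on the tool from outside, world axes, zero at the start; "wrist_torque": the same for the moment, N m; "width": finger opening in m.
Only numpy, scipy, OpenCV 4.12 (cv2) and the standard library are available. Lean on these libraries where they do the work, as an engineer would, in place of code of your own. Each camera call takes 0.05 s, during which the arm holds its last target.

### The job

The chain sprocket has been started on the gear reducer's upright output shaft, but its keyway is out of line and the hub is standing above the key. Turn the sprocket with a fingertip until the keyway lines up with the key (the yellow paint marks on hub and shaft end meet), then press the hub fully home against the shaft's shoulder without forcing it. Only turn and press: do not lift the sprocket, and leave the loose washer, bolt, tin and wrench where they are.

Things in the scene. Friction and masses are not known exactly. Their poses are not given: they have to be found in the camera images.
- sprocket: Grey spoked chain sprocket lying flat on the upright shaft, 226 mm across its teeth, about 1 kg. Origin: centre of the hub's top face; z up; x points from the axis to the keyway. Hub 76 mm diameter, 34 mm high, all below the origin. Bore 36 mm with one keyway, 13 mm wide and 6 mm deep, through the hub's whole height. It cannot shift sideways.
- spoke_mid (a point): Point on top of one of three equal straight spokes, mid-width, 65 mm from the axis. Spokes: 18 mm wide, 10 mm thick, tops flush with the hub's top, at 60 (this one), 180 and 300 degrees counter-clockwise from the keyway, from hub to rim (ring 92 to 101 mm from the axis, then teeth). The windows between (38 to 92 mm from the axis) are open, 30 mm or more free below the spokes.
- sprocket_turn (a joint): Angle of the sprocket on the shaft, rad, growing counter-clockwise seen from above. At 0 (and every whole turn, 6.283) the keyway is exactly over the key; it goes down within about 0.06 rad of that. Starts anywhere from 0.6 to 5.68. Light friction (about 1.5 N pushed at mid spoke); it stays where it is left.
- sprocket_drop (a joint): How far the sprocket is down the shaft, m: 0 at the start (hub just above the key's top), 0.020 fully home on the shoulder, negative if lifted. Close fit: it does not sink by its own weight; lined up, it goes down under 3 to 8 N and stays down. Out of line it stands on the key and does not go down.
- keyway_mark (a point): Point on the hub's top face over the keyway, 20 mm from the axis. A yellow paint mark 7 mm wide runs outward from here on the hub's top.
- reducer: Blue-grey worm gear reducer fixed to the bench, housing 152 x 152 mm, 120 mm high, on a 200 x 200 mm foot; its motor (155 mm high) runs 325 mm out along x. Origin: on the bench, on the output shaft's axis; z up; x points from the axis to the key. Steel shaft 35 mm in diameter, up from its shoulder (150 mm above the bench) to 210 mm. Hub top: 204 mm above the bench at the start, 184 mm when home.
- shaft_end (a point): Centre of the shaft's upper end face, 210 mm above the bench; it stands 6 mm above the hub's top at the start, 26 mm when home.
- key_mark (a point): Point over the key, 20 mm from the shaft's axis, at the height of the shaft's end. A yellow paint mark 7 mm wide and the dark end of the shaft's key slot on the end face point to it. The brass key, 10 mm wide, covers the 20 mm above the shoulder and stands out 5 mm from the shaft.
- washer: Loose steel washer lying on the bench, 52 mm diameter, 13 mm hole, 6 mm thick. Origin: centre of its underside. Leave alone.
- bolt_mid (a point): Middle of a loose hex bolt standing on its head on the bench, 65 mm high, head 28 mm. Leave alone.
- tin_mid (a point): Middle of a loose red tin standing on the bench, 72 mm diameter, 72 mm high. Leave alone.
- wrench: Loose steel wrench lying on the bench, 200 mm long along its x, 8 mm high. Origin: under its middle. Leave alone.

How it is judged:
By the outcome, as a careful person would: the job done as asked, in the order asked, and still so for the second after the job is handed in, with the robot touching nothing.
It also fails if it takes over 72 s, if anything falls off the work surface, if the arm or the gripper's body presses on something with over 40 N, if the wrist force passes 120 N, or if a joint passes its speed limit or range.

## Working session

There is one attempt and no reset: what is moved stays moved. The work goes in short steps, Python scripts to look and compute and a shell command to move; the robot and the scene stay as the last step left them, time stands still between calls to the robot, and variables do not carry over. Pictures are saved under pics/ and viewed, and the job is handed in when it is done.

```bash
mkdir -p pics; ls; python3 - <<'E'
from bench import robot, snapshot, camera_info
import cv2,numpy as np
for n in("scene","top"):
    cv2.imwrite(f"pics/{n}0.png",snapshot(n)[:,:,::-1])
    c=camera_info(n);print(n,{k:np.round(v,4).tolist() for k,v in c.items()})
o=robot.get_obs();print({k:np.round(v,4).tolist() for k,v in o.items()})
E
```

```text
pics
scene {'fx': 446.6783, 'fy': 446.6783, 'cx': 278.5156, 'cy': 209.0526, 'dist': [-0.0603, 0.0, 0.0, 0.0, 0.0], 'cam_to_world': [[0.5926, 0.6542, -0.47, 0.9769], [0.8054, -0.4893, 0.3345, -0.2482], [-0.0112, -0.5767, -0.8168, 0.8132], [0.0, 0.0, 0.0, 1.0]]}
top {'fx': 416.2107, 'fy': 416.2107, 'cx': 275.2644, 'cy': 204.1184, 'dist': [-0.011, 0.0, 0.0, 0.0, 0.0], 'cam_to_world': [[0.0014, -0.9978, 0.0657, 0.5073], [-0.9998, -0.0025, -0.0172, 0.0686], [0.0174, -0.0657, -0.9977, 1.1646], [0.0, 0.0, 0.0, 1.0]]}
{'time': 0.1, 'joint_positions': [-1.3521, 0.0879, 1.3721, -0.0, 1.6836, -0.1031], 'qvel': [-0.0004, -0.0025, -0.0045, -0.0013, -0.0004, -0.0012], 'joint_torque': [0.002, -34.1253, -30.3301, 0.072, 0.0304, -0.0001], 'tool_pos': [0.1738, -0.5213, 0.2044], 'ee_rot': [-1.5706, 0.0019, -1.249], 'wrist_force': [0.6216, -0.2063, -0.5889], 'wrist_torque': [-0.0386, -0.0118, 0.044], 'width': 0.0939}
```

View pics/scene0.png

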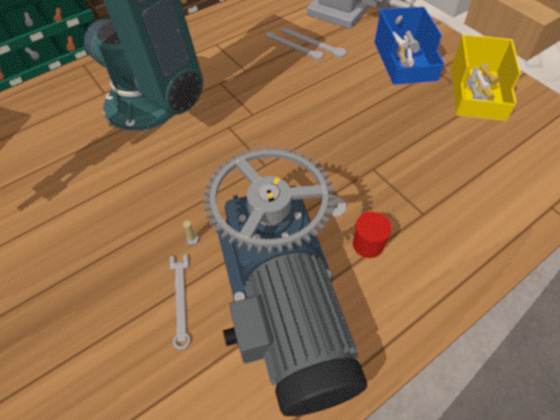

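View pics/top0.png

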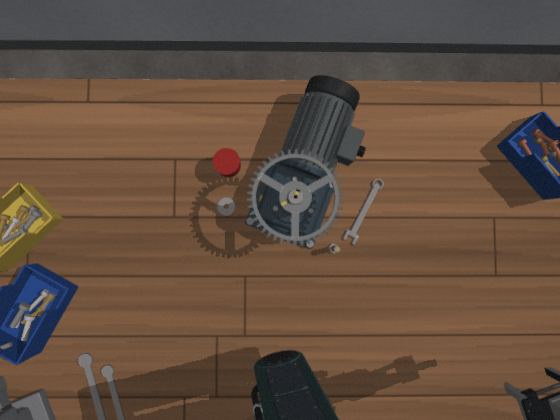

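The top view shows the sprocket centre near (295,196), with a spoke pointing down the image. The tin, washer, bolt and wrench lie around it. I'll zoom in on the paint marks next.

```bash
cat > h.py <<'E'
import cv2,numpy as np
from bench import camera_info
def ray(n,uv):
    c=camera_info(n);K=np.array([[c['fx'],0,c['cx']],[0,c['fy'],c['cy']],[0,0,1]])
    p=cv2.undistortPoints(np.array(uv,float).reshape(-1,1,2),K,np.array(c['dist'])).reshape(-1,2)
    M=np.array(c['cam_to_world']);d=np.c_[p,np.ones(len(p))]@M[:3,:3].T
    return M[:3,3],d
def onz(n,uv,z):
    o,d=ray(n,uv);return o+d*((z-o[2])/d[:,2])[:,None]
def pix(n,P):
    c=camera_info(n);K=np.array([[c['fx'],0,c['cx']],[0,c['fy'],c['cy']],[0,0,1]])
    M=np.linalg.inv(np.array(c['cam_to_world']))
    return cv2.projectPoints(np.array(P,float).reshape(-1,1,3),cv2.Rodrigues(M[:3,:3])[0],M[:3,3],K,np.array(c['dist']))[0].reshape(-1,2)
def yellow(img,x0,y0,x1,y1):
    hsv=cv2.cvtColor(img,cv2.COLOR_RGB2HSV);m=cv2.inRange(hsv,(22,130,130),(35,255,255))
    r=np.zeros_like(m);r[y0:y1,x0:x1]=m[y0:y1,x0:x1]
    n,l,s,c=cv2.connectedComponentsWithStats(r)
    return [(s[i,4],c[i].round(2).tolist()) for i in range(1,n)]
E
python3 - <<'E'
import cv2,numpy as np
from h import *
a=cv2.imread('pics/top0.png');b=cv2.imread('pics/scene0.png')
t=cv2.resize(a[140:260,235:355],(400,400)[::1],interpolation=cv2.INTER_CUBIC)
s=cv2.resize(b[170:230,240:300],(400,400),interpolation=cv2.INTER_CUBIC)
cv2.imwrite('pics/z0.png',np.hstack([t,s]))
print('top',yellow(a[:,:,::-1].copy(),265,166,325,226));print('scene',yellow(b[:,:,::-1].copy(),240,170,300,230))
E
```

```text
top [(np.int32(8), [296.62, 192.62]), (np.int32(11), [283.36, 203.18])]
scene [(np.int32(24), [276.08, 180.0]), (np.int32(17), [269.82, 195.12])]
```

View pics/z0.png

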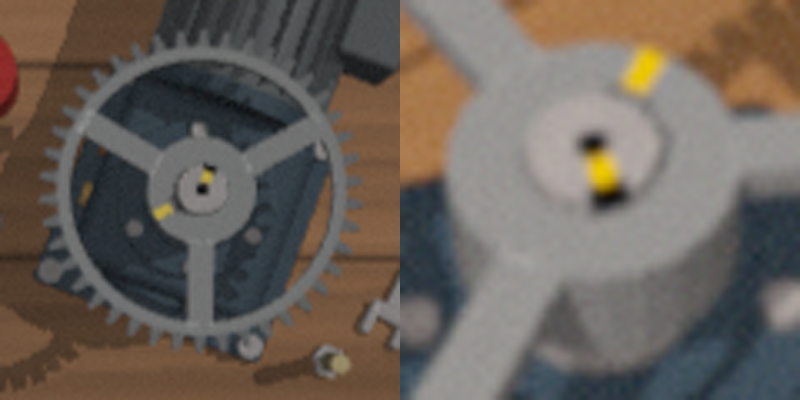

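```bash
python3 - <<'E'
from h import *
a=cv2.imread('pics/top0.png');hsv=cv2.cvtColor(a,cv2.COLOR_BGR2HSV)
m=((hsv[:,:,1]<45)&(hsv[:,:,2]>85)).astype(np.uint8)*255
n,l,s,c=cv2.connectedComponentsWithStats(m)
k=l[190,283]if l[190,283] else l[225,295]
mm=(l==k).astype(np.uint8)*255;print(s[k])
cs,_=cv2.findContours(mm,cv2.RETR_CCOMP,cv2.CHAIN_APPROX_NONE)
for q in sorted(cs,key=cv2.contourArea)[-6:]:
    print(cv2.contourArea(q),cv2.minEnclosingCircle(q))
# circle fit to ring radius: outer hull on plane
q=max(cs,key=cv2.contourArea)
P=onz('top',q.reshape(-1,2),0.204)[:,:2]
from scipy.optimize import least_squares
h=cv2.convexHull(q);H=onz('top',h.reshape(-1,2),.2)[:,:2]
r=least_squares(lambda p:np.hypot(*(H-p[:2]).T)-p[2],[.5,.02,.11],loss='soft_l1',f_scale=.001);print('hull',r.x)
c1=r.x[:2]
o1,d1=ray('top',[[295.6,196.4]]);o2,d2=ray('scene',[[269.3,192.5]])
A=np.c_[d1[0],-d2[0]];t=np.linalg.lstsq(A,o2-o1,rcond=None)[0];print('tri',o1+t[0]*d1[0],o2+t[1]*d2[0])
for nm,ym,yh in(('top',[296.62,192.62],[283.36,203.18]),('scene',[269.82,195.12],[276.08,180.0])):
    K=onz(nm,[ym],.21)[0];Hh=onz(nm,[yh],.204)[0];print(nm,K,Hh)
    for cc in(c1,):
        f=lambda p:np.degrees(np.arctan2(p[1]-cc[1],p[0]-cc[0]));print(f(K),f(Hh),np.hypot(*(K[:2]-cc)),np.hypot(*(Hh[:2]-cc)))
ms=[[int(v) for v in pix('top',[[c1[0],c1[1],.204]])[0]]];print(ms)
# motor axis: dark mask? output
E
```

```text
[ 247   98   97  150 3194]
4.0 ((319.5, 157.0), 1.500100016593933)
43.0 ((295.77777099609375, 193.0833282470703), 5.228305339813232)
1197.0 ((295.0, 173.5), 32.004005432128906)
1205.5 ((314.56353759765625, 210.06077575683594), 31.111921310424805)
1296.5 ((274.5, 208.0), 32.004005432128906)
6390.0 ((304.62554931640625, 168.89859008789062), 78.36121368408203)
hull [ 0.65530931 -0.04419255  0.17344586]
tri [0.5883832  0.00506727 0.20642255] [0.59051942 0.00822004 0.20639427]
top [0.59683061 0.00293436 0.21      ] [0.57276185 0.0332947  0.204     ]
141.1352969445851 136.81105814869045 0.07510462396230534 0.11321818646542253
scene [0.59786944 0.00415272 0.21      ] [0.57375576 0.03477644 0.204     ]
139.91377321373866 135.9224363721512 0.07507731700165138 0.11352128413580465
[[316, 167]]
```

```bash
cat >> h.py <<'E'
from scipy.optimize import least_squares
def windows(img,z,g):
    hsv=cv2.cvtColor(img,cv2.COLOR_RGB2HSV)
    m=((hsv[:,:,1]<45)&(hsv[:,:,2]>85)).astype(np.uint8)*255
    cs,_=cv2.findContours(m,cv2.RETR_CCOMP,cv2.CHAIN_APPROX_NONE)
    W=[q for q in cs if 800<cv2.contourArea(q)<1700 and np.hypot(*(q.reshape(-1,2).mean(0)-g))<50]
    P=np.vstack([onz('top',q.reshape(-1,2),z)[:,:2] for q in W])
    return W,P
E
python3 - <<'E'
from h import *
a=cv2.imread('pics/top0.png')[:,:,::-1].copy()
W,P=windows(a,.204,(295,196));print(len(W))
c=np.array([.588,.006])
for i in range(6):
    d=np.hypot(*(P-c).T);Q=P[(d>.083)&(d<.1)]
    r=least_squares(lambda p:np.hypot(*(Q-p[:2]).T)-p[2],[*c,.092],loss='soft_l1',f_scale=.001);c=r.x[:2]
print(r.x,len(Q))
cc=c
for nm,ym,yh in(('top',[296.62,192.62],[283.36,203.18]),('scene',[269.82,195.12],[276.08,180.0])):
    K=onz(nm,[ym],.21)[0];Hh=onz(nm,[yh],.204)[0]
    f=lambda p:np.degrees(np.arctan2(p[1]-cc[1],p[0]-cc[0]));print(nm,f(K),f(Hh),np.hypot(*(K[:2]-cc)),np.hypot(*(Hh[:2]-cc)))
# spoke dirs: window midangles
for q in W:
    p=onz('top',q.reshape(-1,2),.204)[:,:2]-cc;an=np.unwrap(np.arctan2(p[:,1],p[:,0]));d=np.hypot(*p.T);s=(d>.055)&(d<.08);print('win',np.degrees([an[s].min(),an[s].max(),(an[s].min()+an[s].max())/2]))
# motor end: dark cap, foot bolts etc
print('pix c',pix('top',[[*c,.204],[*c,.21]]))
M=onz('top',[[331,92]],.09)[0];print('motor dir',f(M))
for q,z in(([227,162],.072),([226,206],.006),([334,249],.06),([377,184],.005),([351,238],.005)):print(q,onz('top',[q],z)[0])
E
```

```text
3
[0.58838018 0.00628115 0.09247018] 227
top -21.606033562501725 120.03507644732213 0.00908903751764892 0.031203597029016015
scene -12.642164411701996 117.1679219756092 0.00972502766743204 0.032028972316114866
win [-175.00679581  -66.31123867 -120.65901724]
win [ 65.018562   173.10067071 119.05961636]
win [-55.01568783  53.52801561  -0.74383611]
pix c [[295.00782772 196.48778065]
 [295.17628872 196.26908306]]
motor dir -19.768803706483194
[227, 162] [0.69052343 0.17754472 0.072     ]
[226, 206] [0.57798587 0.18577983 0.006     ]
[334, 249] [ 0.46127557 -0.10621781  0.06      ]
[377, 184] [ 0.64112938 -0.2378015   0.005     ]
[351, 238] [ 0.48951953 -0.16269388  0.005     ]
```

The axis is at about (0.588, 0.006). The keyway points to about 119.2° and the key to about -20.5°, so the sprocket needs to turn about 140° clockwise. I'll raise the tool, shut the fingers and roll it to yaw 0.

```bash
python3 -m creep '[{"slide":[0,-25,0],"roll":-7,"grip":1},{"slide":[0,-50,0],"roll":-14,"grip":1},{"slide":[0,-60,0],"roll":-21,"grip":1},{"slide":[0,-60,0],"roll":-28,"grip":1},{"slide":[0,-60,0],"roll":-35,"grip":1},{"slide":[0,-60,0],"roll":-42,"grip":1},{"slide":[0,-60,0],"roll":-49,"grip":1},{"slide":[0,-60,0],"roll":-56,"grip":1},{"slide":[0,-60,0],"roll":-63,"grip":1},{"slide":[0,-60,0],"roll":-70,"grip":1},{"slide":[0,-60,0],"roll":-71.5,"grip":1},{"slide":[0,-60,0],"roll":-71.5,"grip":1}]'
```

```text
time: 1.1
tool_pos: [0.1739, -0.5215, 0.2648]
ee_rot: [-1.57, 0.0, -0.001]
wrist_force: [0.7, 0.2, 0.1]
width: 0.0173
```

```bash
python3 -m creep '[{"slide":[24,0,25],"roll":0,"grip":1},{"slide":[50,0,53],"roll":0,"grip":1},{"slide":[78,0,83],"roll":0,"grip":1},{"slide":[106,0,113],"roll":0,"grip":1},{"slide":[134,0,143],"roll":0,"grip":1},{"slide":[162,0,173],"roll":0,"grip":1},{"slide":[190,0,202],"roll":0,"grip":1},{"slide":[218,0,232],"roll":0,"grip":1},{"slide":[246,0,262],"roll":0,"grip":1},{"slide":[274,0,292],"roll":0,"grip":1},{"slide":[302,0,322],"roll":0,"grip":1},{"slide":[330,0,351],"roll":0,"grip":1},{"slide":[358,0,381],"roll":0,"grip":1},{"slide":[386,0,411],"roll":0,"grip":1},{"slide":[414,0,441],"roll":0,"grip":1},{"slide":[440,0,469],"roll":0,"grip":1},{"slide":[460,0,490],"roll":0,"grip":1},{"slide":[475,0,506],"roll":0,"grip":1},{"slide":[475,0,506],"roll":0,"grip":1},{"slide":[475,0,506],"roll":0,"grip":1}]'
python3 - <<'E'
from bench import snapshot
import cv2,numpy as np
a=snapshot('scene')[130:280,180:380];b=snapshot('top')[130:280,200:400]
cv2.imwrite('pics/s1.png',cv2.resize(np.hstack([a,b])[:,:,::-1],(800,300),interpolation=cv2.INTER_CUBIC))
E
```

```text
time: 2.77
tool_pos: [0.6497, -0.0154, 0.2641]
ee_rot: [-1.571, 0.002, 0.0]
wrist_force: [-0.2, -0.8, -0.2]
width: 0.0006
```

View pics/s1.png

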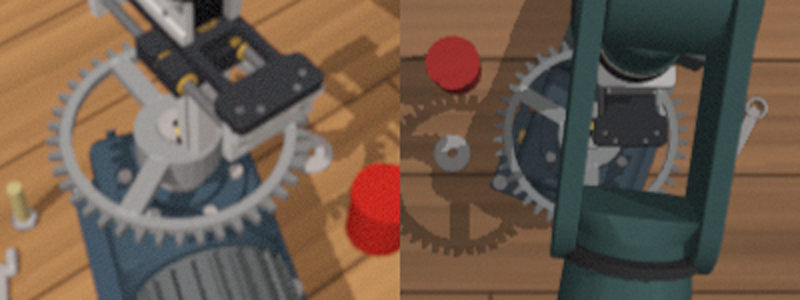

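The shut fingers (near pixel (215,150) in the left crop) are over the open window, between two spokes. I'll lower them into it.

```bash
python3 -m creep '[{"slide":[0,15,0],"roll":0,"grip":1},{"slide":[0,30,0],"roll":0,"grip":1},{"slide":[0,45,0],"roll":0,"grip":1},{"slide":[0,58,0],"roll":0,"grip":1},{"slide":[0,68,0],"roll":0,"grip":1},{"slide":[0,75,0],"roll":0,"grip":1},{"slide":[0,78,0],"roll":0,"grip":1},{"slide":[0,78,0],"roll":0,"grip":1},{"slide":[0,78,0],"roll":0,"grip":1}]'
python3 - <<'E'
import numpy as np
c=np.array([.5882,.0065]);R=.065;p0=np.array([.6497,-.0154])
for s in range(-60,-205,-10):
  for s in ([s] if s>-200 else [s,-200.5]):
    t=np.radians(s);u=np.array([np.cos(t),np.sin(t)]);v=np.array([-u[1],u[0]])
    h=.0125*abs(v[0])+.008*abs(v[1]);p=c+u*(R*np.cos(.3))+v*(.009+h)
    print(s,np.round((p-p0)*1000,1),round(np.hypot(*(p-c))*1000,1))
E
```

```text
time: 3.62
tool_pos: [0.6497, -0.0166, 0.1883]
ee_rot: [-1.571, -0.001, -0.001]
wrist_force: [0.1, 1.0, 0.5]
width: 0.0002
-60 [ -9.8 -20. ] 66.5
-70 [-18.2 -28.4] 66.4
-80 [-28.4 -35.3] 66.1
-90 [-40.  -40.2] 65.7
-100 [-49.9 -43.2] 66.1
-110 [-60.7 -44.5] 66.4
-120 [-71.9 -43.8] 66.5
-130 [-83.2 -40.9] 66.5
-140 [-94.2 -35.8] 66.3
-150 [-104.2  -28.4] 65.9
-160 [-112.7  -18.9] 65.5
-170 [-119.3   -7.6] 65.0
-180 [-123.6    4.9] 64.4
-190 [-126.    13.9] 65.0
-200 [-127.    23.6] 65.5
-200.5 [-127.    24.1] 65.5
```

```bash
python3 -m creep '[{"slide":[-5,0,-10],"roll":0,"grip":1},{"slide":[-10,0,-20],"roll":0,"grip":1},{"slide":[-14,0,-24],"roll":0,"grip":1},{"slide":[-18,0,-28.5],"roll":0,"grip":1},{"slide":[-23,0,-32],"roll":0,"grip":1},{"slide":[-28.5,0,-35.5],"roll":0,"grip":1},{"slide":[-34,0,-38],"roll":0,"grip":1},{"slide":[-40,0,-40],"roll":0,"grip":1},{"slide":[-45,0,-42],"roll":0,"grip":1},{"slide":[-50,0,-43],"roll":0,"grip":1},{"slide":[-55,0,-44],"roll":0,"grip":1},{"slide":[-61,0,-44.5],"roll":0,"grip":1},{"slide":[-66,0,-44.5],"roll":0,"grip":1},{"slide":[-72,0,-44],"roll":0,"grip":1},{"slide":[-77,0,-42.5],"roll":0,"grip":1},{"slide":[-83,0,-41],"roll":0,"grip":1},{"slide":[-83,0,-41],"roll":0,"grip":1}]'
python3 - <<'E'
from bench import snapshot
import cv2,numpy as np
a=snapshot('scene')[130:280,180:380];b=snapshot('top')[130:280,200:400]
cv2.imwrite('pics/s2.png',cv2.resize(np.hstack([a,b])[:,:,::-1],(800,300),interpolation=cv2.INTER_CUBIC))
E
```

```text
time: 5.03
tool_pos: [0.565, -0.0569, 0.1876]
ee_rot: [-1.571, 0.001, -0.001]
wrist_force: [0.7, 0.0, 0.3]
width: 0.0003
```

View pics/s2.png

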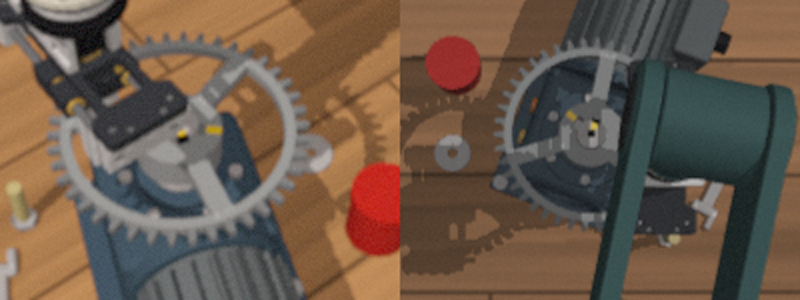

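The push is working: the hub mark has moved to about (572,115) in the right crop. I'll continue, stopping about 5° short of alignment.

```bash
python3 -m creep '[{"slide":[-5.5,0,2.5],"roll":0,"grip":1},{"slide":[-11,0,5],"roll":0,"grip":1},{"slide":[-16,0,8.5],"roll":0,"grip":1},{"slide":[-21,0,12.5],"roll":0,"grip":1},{"slide":[-25.5,0,17],"roll":0,"grip":1},{"slide":[-29.5,0,22],"roll":0,"grip":1},{"slide":[-33,0,27.5],"roll":0,"grip":1},{"slide":[-36,0,33.5],"roll":0,"grip":1},{"slide":[-38.5,0,39.5],"roll":0,"grip":1},{"slide":[-40.5,0,46],"roll":0,"grip":1},{"slide":[-42,0,50.5],"roll":0,"grip":1},{"slide":[-43,0,55],"roll":0,"grip":1},{"slide":[-43.5,0,59.5],"roll":0,"grip":1},{"slide":[-43.5,0,59.5],"roll":0,"grip":1}]'
python3 - <<'E'
from bench import snapshot
import cv2,numpy as np
A=snapshot('scene');B=snapshot('top')
cv2.imwrite('pics/scene3.png',A[:,:,::-1]);cv2.imwrite('pics/top3.png',B[:,:,::-1])
a=A[130:280,180:380];b=B[130:280,200:400]
cv2.imwrite('pics/s3.png',cv2.resize(np.hstack([a,b])[:,:,::-1],(800,300),interpolation=cv2.INTER_CUBIC))
E
```

```text
time: 6.3
tool_pos: [0.5226, 0.0035, 0.1874]
ee_rot: [-1.57, 0.001, 0.0]
wrist_force: [-0.1, 0.6, 0.7]
width: 0.0007
```

View pics/s3.png

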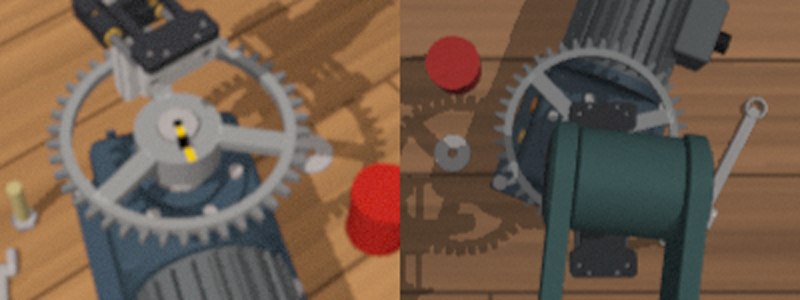

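In the scene crop the marks almost meet at about (185,145). I'll measure the residual from that view.

```bash
python3 - <<'E'
from h import *
a=cv2.imread('pics/scene3.png')[:,:,::-1].copy()
b=cv2.imread('pics/scene0.png')[:,:,::-1].copy()
# axis in scene view from scene0 shaft-end face (light, less-saturated) and ring inner circle
def ctr(img):
    hsv=cv2.cvtColor(img,cv2.COLOR_RGB2HSV);m=((hsv[:,:,1]<45)&(hsv[:,:,2]>85)).astype(np.uint8)*255
    cs,_=cv2.findContours(m,cv2.RETR_CCOMP,cv2.CHAIN_APPROX_NONE)
    W=[q for q in cs if 800<cv2.contourArea(q)<4000 and np.hypot(*(q.reshape(-1,2).mean(0)-(269,195)))<60]
    print(len(W),[cv2.contourArea(q) for q in W])
    P=np.vstack([onz('scene',q.reshape(-1,2),.204)[:,:2] for q in W]);c=np.array([.5895,.0075])
    for i in range(8):
        d=np.hypot(*(P-c).T);Q=P[(d>.086)&(d<.098)]
        r=least_squares(lambda p:np.hypot(*(Q-p[:2]).T)-p[2],[*c,.092],loss='soft_l1',f_scale=.001);c=r.x[:2]
    print(r.x,len(Q));return c
c=ctr(b);ctr(a)
y=yellow(a,240,170,300,230);print(y)
y0=yellow(b,240,170,300,230)
for cc in(c,np.array([.5905,.0080]),np.array([.5882,.0065])):
    f=lambda p:np.degrees(np.arctan2(p[1]-cc[1],p[0]-cc[0]))
    for (n,q) in y+y0: 
        print(n,q,[ (round(f(onz('scene',[q],z)[0]),1)) for z in(.204,.21)])
# line through key mark and hub mark
z=cv2.resize(a[175:225,245:295],(600,600),interpolation=cv2.INTER_CUBIC);cv2.imwrite('pics/z3.png',z[:,:,::-1])
E
```

```text
3 [1400.5, 1595.5, 1430.5]
[0.59131607 0.00527266 0.08957585] 232
3 [1292.5, 1379.5, 1211.5]
[0.59015228 0.00615591 0.09007469] 199
[(np.int32(20), [269.85, 195.25]), (np.int32(30), [274.6, 206.63])]
20 [269.85, 195.25] [np.float64(22.7), np.float64(-10.3)]
30 [274.6, 206.63] [np.float64(-13.0), np.float64(-15.8)]
24 [276.08, 180.0] [np.float64(120.8), np.float64(117.0)]
17 [269.82, 195.12] [np.float64(26.5), np.float64(-9.7)]
20 [269.85, 195.25] [np.float64(-20.7), np.float64(-27.5)]
30 [274.6, 206.63] [np.float64(-17.8), np.float64(-20.0)]
24 [276.08, 180.0] [np.float64(122.0), np.float64(118.0)]
17 [269.82, 195.12] [np.float64(-20.4), np.float64(-27.6)]
20 [269.85, 195.25] [np.float64(0.4), np.float64(-14.0)]
30 [274.6, 206.63] [np.float64(-13.9), np.float64(-16.4)]
24 [276.08, 180.0] [np.float64(117.1), np.float64(112.3)]
17 [269.82, 195.12] [np.float64(1.6), np.float64(-13.6)]
```

View pics/z3.png

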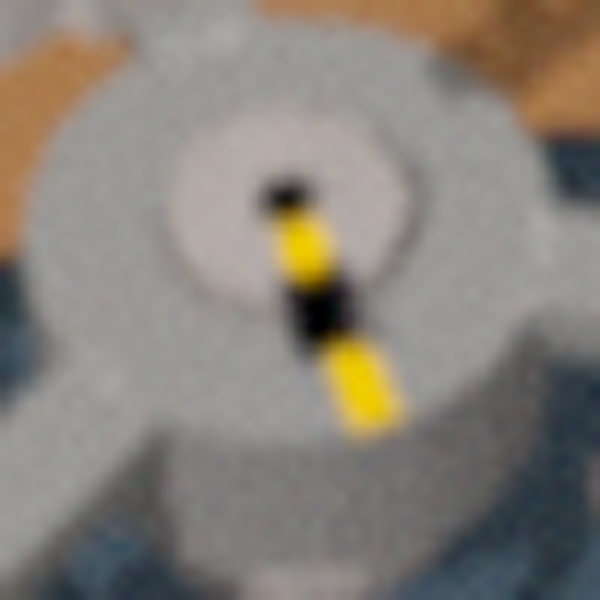

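```bash
cat >> h.py <<'E'
def dark(img,x0,y0,x1,y1,k=8,th=60):
    z=cv2.resize(img[y0:y1,x0:x1],None,fx=k,fy=k,interpolation=cv2.INTER_CUBIC).max(2)
    n,l,s,c=cv2.connectedComponentsWithStats((z<th).astype(np.uint8))
    return [(int(s[i,4]),(((c[i]+.5)/k-.5)+[x0,y0]).round(2).tolist()) for i in range(1,n) if s[i,4]>20]
def yel(img,x0,y0,x1,y1,k=8):
    z=cv2.resize(img[y0:y1,x0:x1],None,fx=k,fy=k,interpolation=cv2.INTER_CUBIC)
    m=(z[:,:,0].astype(int)-z[:,:,2]>75).astype(np.uint8)
    n,l,s,c=cv2.connectedComponentsWithStats(m)
    return [(int(s[i,4]),(((c[i]+.5)/k-.5)+[x0,y0]).round(2).tolist()) for i in range(1,n) if s[i,4]>100]
E
python3 - <<'E'
from h import *
for f,box in(('scene0',(258,176,282,213)),('scene3',(258,180,282,213)),('top0',(280,185,305,210))):
    a=cv2.imread(f'pics/{f}.png')[:,:,::-1].copy();n=f[:-1]
    D=dark(a,*box);Y=yel(a,*box);print(f,'dark',D,'yel',Y)
    for _,q in D+Y: print(q,onz(n,[q],.21)[0][:2].round(4),onz(n,[q],.204)[0][:2].round(4))
E
```

```text
scene0 dark [(151, [268.37, 190.99]), (429, [271.0, 199.34])] yel [(2578, [276.8, 179.04]), (1557, [269.85, 195.24])]
[268.37, 190.99] [0.5892 0.0073] [0.5854 0.0099]
[271.0, 199.34] [6.063e-01 6.000e-04] [0.6026 0.003 ]
[276.8, 179.04] [0.5767 0.0343] [0.5728 0.0371]
[269.85, 195.24] [0.5981 0.004 ] [0.5943 0.0066]
scene3 dark [(137, [268.36, 190.98]), (1085, [271.29, 200.59])] yel [(1572, [269.86, 195.23]), (2251, [274.6, 206.64])]
[268.36, 190.98] [0.5892 0.0073] [0.5854 0.0099]
[271.29, 200.59] [ 6.087e-01 -6.000e-04] [0.605  0.0019]
[269.86, 195.23] [0.5981 0.0041] [0.5943 0.0066]
[274.6, 206.64] [ 0.6221 -0.0035] [ 0.6185 -0.001 ]
top0 dark [(195, [297.6, 189.94]), (415, [295.15, 196.33]), (177, [288.24, 201.11]), (754, [280.94, 207.67])] yel [(512, [296.63, 192.6]), (809, [283.41, 203.04])]
[297.6, 189.94] [0.603  0.0007] [6.036e-01 2.000e-04]
[295.15, 196.33] [0.5882 0.0063] [0.5887 0.006 ]
[288.24, 201.11] [0.5772 0.0223] [0.5776 0.022 ]
[280.94, 207.67] [0.562  0.0391] [0.5623 0.0389]
[296.63, 192.6] [0.5969 0.0029] [0.5974 0.0025]
[283.41, 203.04] [0.5727 0.0334] [0.5731 0.0332]
```

The residual is about 5° (hub mark at -15.8°, key at -20.9°), so I need about 5 mm more.

```bash
python3 -m creep '[{"slide":[0,0,1.5],"roll":0,"grip":1},{"slide":[-0.3,0,3],"roll":0,"grip":1},{"slide":[-0.5,0,4.2],"roll":0,"grip":1},{"slide":[-0.5,0,5],"roll":0,"grip":1},{"slide":[-0.5,0,5],"roll":0,"grip":1},{"slide":[-0.5,0,5],"roll":0,"grip":1}]'
python3 - <<'E'
from h import *
from bench import snapshot
a=snapshot('scene');cv2.imwrite('pics/scene4.png',a[:,:,::-1])
for q in [q for _,q in yel(a,258,180,282,213)]:
    for z in(.21,.204):
        v=onz('scene',[q],z)[0][:2]-[.5892,.0073];print(q,z,np.degrees(np.arctan2(v[1],v[0])),np.hypot(*v))
E
```

```text
time: 6.9
tool_pos: [0.5225, 0.0073, 0.1874]
ee_rot: [-1.571, 0.0, -0.001]
wrist_force: [1.1, -1.4, 0.0]
width: 0.0005
[269.85, 195.22] 0.21 -20.006493064269733 0.009441525248803638
[269.85, 195.22] 0.204 -8.04346376160349 0.00515373994512332
[273.7, 206.82] 0.21 -20.67352928387615 0.0344891094107463
[273.7, 206.82] 0.204 -18.754934693367673 0.030343424330888522
```

```bash
python3 -m creep '[{"slide":[0,0,1],"roll":0,"grip":1},{"slide":[0,0,2],"roll":0,"grip":1},{"slide":[0,0,2],"roll":0,"grip":1},{"slide":[0,0,2],"roll":0,"grip":1},{"slide":[0,0,2],"roll":0,"grip":1}]'
python3 - <<'E'
from h import *
from bench import snapshot
a=snapshot('scene');cv2.imwrite('pics/scene5.png',a[:,:,::-1])
for q in [q for _,q in yel(a,258,180,282,213)]:
    for z in(.21,.204):
        v=onz('scene',[q],z)[0][:2]-[.5892,.0073];print(q,z,np.degrees(np.arctan2(v[1],v[0])),np.hypot(*v))
E
```

```text
time: 7.37
tool_pos: [0.5225, 0.0095, 0.1875]
ee_rot: [-1.571, 0.0, -0.001]
wrist_force: [0.4, -0.6, -0.2]
width: 0.0002
[269.86, 195.23] 0.21 -19.94316260108888 0.009466803031829106
[269.86, 195.23] 0.204 -7.98763819098418 0.005180901997274781
[273.06, 206.92] 0.21 -22.462417300346306 0.034407399866803134
[273.06, 206.92] 0.204 -20.804117619221408 0.030227034269703187
```

The keyway is now at -20.8° and the key at -20.9°, so they line up. I'll back off, retract, and set the jaws to about 45 mm to straddle the shaft.

```bash
python3 -m creep '[{"slide":[0,0,-3],"roll":0,"grip":1},{"slide":[0,0,-6],"roll":0,"grip":1},{"slide":[0,0,-6],"roll":0,"grip":1},{"slide":[0,-15,-6],"roll":0,"grip":1},{"slide":[0,-35,-6],"roll":0,"grip":1},{"slide":[0,-55,-6],"roll":0,"grip":1},{"slide":[0,-70,-6],"roll":0,"grip":1},{"slide":[0,-70,-6],"roll":0,"grip":0.52},{"slide":[10,-70,-5],"roll":0,"grip":0.52},{"slide":[25,-70,-5],"roll":0,"grip":0.52},{"slide":[40,-70,-4],"roll":0,"grip":0.52},{"slide":[55,-70,-3],"roll":0,"grip":0.52},{"slide":[66,-70,-3],"roll":0,"grip":0.52},{"slide":[66,-70,-3],"roll":0,"grip":0.52},{"slide":[66,-70,-3],"roll":0,"grip":0.52}]'
python3 - <<'E'
from h import *
from bench import snapshot
A=snapshot('scene');B=snapshot('top')
cv2.imwrite('pics/scene6.png',A[:,:,::-1])
a=A[130:280,180:380];b=B[130:280,200:400]
cv2.imwrite('pics/s6.png',cv2.resize(np.hstack([a,b])[:,:,::-1],(800,300),interpolation=cv2.INTER_CUBIC))
E
```

```text
time: 8.67
tool_pos: [0.5884, 0.0064, 0.255]
ee_rot: [-1.57, 0.004, -0.001]
wrist_force: [-0.4, -0.5, -0.1]
width: 0.0447
```

View pics/s6.png

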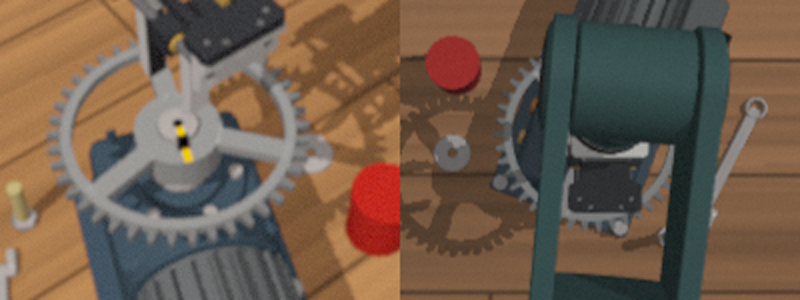

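The marks meet at about (185,145) and the open fingers hang over the shaft. I'll lower to just above the hub.

```bash
python3 -m creep '[{"slide":[0,10,0],"roll":0,"grip":0.52},{"slide":[0,22,0],"roll":0,"grip":0.52},{"slide":[0,32,0],"roll":0,"grip":0.52},{"slide":[0,40,0],"roll":0,"grip":0.52},{"slide":[0,45,0],"roll":0,"grip":0.52},{"slide":[0,48,0],"roll":0,"grip":0.52},{"slide":[0,48,0],"roll":0,"grip":0.52}]'
python3 - <<'E'
from h import *
from bench import snapshot
A=snapshot('scene');a=A[130:280,180:380]
cv2.imwrite('pics/s7.png',cv2.resize(a[:,:,::-1],(800,600),interpolation=cv2.INTER_CUBIC))
E
```

```text
time: 9.35
tool_pos: [0.588, 0.0063, 0.2083]
ee_rot: [-1.571, 0.002, -0.001]
wrist_force: [-0.8, 0.4, 0.5]
width: 0.0451
```

View pics/s7.png

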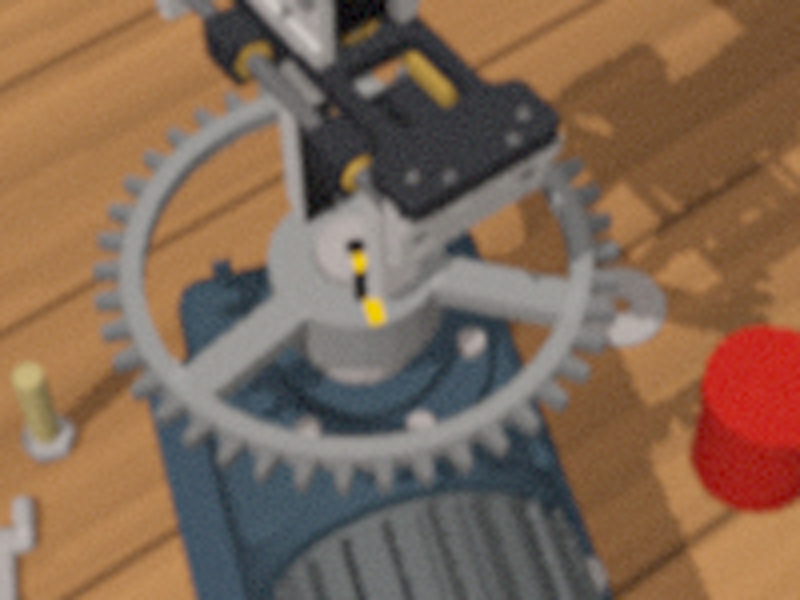

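The fingers straddle the shaft end at about (350,245) and the marks are still in line at (360,260) and (375,312). I'll begin pressing gently.

```bash
python3 -m creep '[{"slide":[0,1.5,0],"roll":0,"grip":0.52},{"slide":[0,3,0],"roll":0,"grip":0.52},{"slide":[0,4,0],"roll":0,"grip":0.52},{"slide":[0,5,0],"roll":0,"grip":0.52},{"slide":[0,6,0],"roll":0,"grip":0.52},{"slide":[0,6,0],"roll":0,"grip":0.52}]'
```

```text
time: 9.9
tool_pos: [0.5887, 0.0062, 0.2044]
ee_rot: [-1.571, -0.001, -0.001]
wrist_force: [-1.3, 0.4, 3.7]
width: 0.0451
```

```bash
python3 -m creep '[{"slide":[0,1,0],"roll":0,"grip":0.52},{"slide":[0,2,0],"roll":0,"grip":0.52},{"slide":[0,3,0],"roll":0,"grip":0.52},{"slide":[0,3,0],"roll":0,"grip":0.52},{"slide":[0,3,0],"roll":0,"grip":0.52}]'
```

```text
time: 10.32
tool_pos: [0.5887, 0.0062, 0.2011]
ee_rot: [-1.571, -0.001, -0.001]
wrist_force: [0.4, 0.2, 6.1]
width: 0.045
```

```bash
python3 -m creep '[{"slide":[0,1,0],"roll":0,"grip":0.52},{"slide":[0,2,0],"roll":0,"grip":0.52},{"slide":[0,3,0],"roll":0,"grip":0.52},{"slide":[0,4,0],"roll":0,"grip":0.52},{"slide":[0,5,0],"roll":0,"grip":0.52},{"slide":[0,6,0],"roll":0,"grip":0.52},{"slide":[0,6,0],"roll":0,"grip":0.52}]'
```

```text
time: 10.9
tool_pos: [0.5887, 0.0063, 0.1946]
ee_rot: [-1.571, -0.001, -0.001]
wrist_force: [0.2, -0.1, 4.7]
width: 0.045
```

```bash
python3 -m creep '[{"slide":[0,1,0],"roll":0,"grip":0.52},{"slide":[0,2,0],"roll":0,"grip":0.52},{"slide":[0,3,0],"roll":0,"grip":0.52},{"slide":[0,4,0],"roll":0,"grip":0.52},{"slide":[0,5,0],"roll":0,"grip":0.52},{"slide":[0,5,0],"roll":0,"grip":0.52}]'
```

```text
time: 11.4
tool_pos: [0.5887, 0.0063, 0.1894]
ee_rot: [-1.571, -0.0, -0.001]
wrist_force: [0.5, 0.8, 4.3]
width: 0.045
```

It's sinking steadily at about 5 N. I'll go on in smaller steps.

```bash
python3 -m creep '[{"slide":[0,1,0],"roll":0,"grip":0.52},{"slide":[0,2,0],"roll":0,"grip":0.52},{"slide":[0,3,0],"roll":0,"grip":0.52},{"slide":[0,3.5,0],"roll":0,"grip":0.52},{"slide":[0,3.5,0],"roll":0,"grip":0.52},{"slide":[0,3.5,0],"roll":0,"grip":0.52}]'
```

```text
time: 11.9
tool_pos: [0.5887, 0.0063, 0.1859]
ee_rot: [-1.571, -0.0, -0.001]
wrist_force: [0.7, 0.2, 3.5]
width: 0.0451
```

```bash
python3 -m creep '[{"slide":[0,0.5,0],"roll":0,"grip":0.52},{"slide":[0,1,0],"roll":0,"grip":0.52},{"slide":[0,1.5,0],"roll":0,"grip":0.52},{"slide":[0,1.5,0],"roll":0,"grip":0.52},{"slide":[0,1.5,0],"roll":0,"grip":0.52}]'
```

```text
time: 12.32
tool_pos: [0.5887, 0.0063, 0.1845]
ee_rot: [-1.571, -0.0, -0.001]
wrist_force: [0.6, -0.7, 3.4]
width: 0.0454
```

```bash
python3 -m creep '[{"slide":[0,0.5,0],"roll":0,"grip":0.52},{"slide":[0,1,0],"roll":0,"grip":0.52},{"slide":[0,1,0],"roll":0,"grip":0.52},{"slide":[0,1,0],"roll":0,"grip":0.52}]'
```

```text
time: 12.65
tool_pos: [0.5887, 0.0063, 0.1842]
ee_rot: [-1.571, -0.001, -0.001]
wrist_force: [0.2, 0.2, 7.3]
width: 0.045
```

```bash
python3 -m creep '[{"slide":[0,0.5,0],"roll":0,"grip":0.52},{"slide":[0,1,0],"roll":0,"grip":0.52},{"slide":[0,1,0],"roll":0,"grip":0.52},{"slide":[0,1,0],"roll":0,"grip":0.52}]'
```

```text
time: 12.98
tool_pos: [0.5887, 0.0062, 0.1842]
ee_rot: [-1.571, -0.002, -0.001]
wrist_force: [-1.4, -0.5, 9.7]
width: 0.0451
```

```bash
python3 -m creep '[{"slide":[0,0.5,0],"roll":0,"grip":0.52},{"slide":[0,1,0],"roll":0,"grip":0.52},{"slide":[0,1,0],"roll":0,"grip":0.52},{"slide":[0,1,0],"roll":0,"grip":0.52}]'
```

```text
time: 13.32
tool_pos: [0.5887, 0.0063, 0.1842]
ee_rot: [-1.571, -0.003, -0.001]
wrist_force: [-1.7, 0.4, 12.4]
width: 0.045
```

The tool stays at 0.1842 m while the force climbs to 12 N, so the hub is on the shoulder. I'll go straight up and then clear of the view.

```bash
python3 -m creep '[{"slide":[0,-5,0],"roll":0,"grip":0.52},{"slide":[0,-10,0],"roll":0,"grip":0.52},{"slide":[0,-20,0],"roll":0,"grip":0.52},{"slide":[0,-35,0],"roll":0,"grip":0.52},{"slide":[0,-55,0],"roll":0,"grip":0.52},{"slide":[0,-80,0],"roll":0,"grip":0.52},{"slide":[0,-100,0],"roll":0,"grip":0.52},{"slide":[-20,-100,-20],"roll":0,"grip":0.52},{"slide":[-45,-100,-45],"roll":0,"grip":0.52},{"slide":[-70,-100,-70],"roll":0,"grip":0.52},{"slide":[-95,-100,-95],"roll":0,"grip":0.52},{"slide":[-120,-100,-120],"roll":0,"grip":0.52},{"slide":[-145,-100,-145],"roll":0,"grip":0.52},{"slide":[-170,-100,-175],"roll":0,"grip":0.52},{"slide":[-180,-100,-205],"roll":0,"grip":0.52},{"slide":[-180,-100,-230],"roll":0,"grip":0.52},{"slide":[-180,-100,-250],"roll":0,"grip":0.52},{"slide":[-180,-100,-250],"roll":0,"grip":0.52},{"slide":[-180,-100,-250],"roll":0,"grip":0.52}]'
python3 - <<'E'
from h import *
from bench import snapshot
A=snapshot('scene');B=snapshot('top')
cv2.imwrite('pics/scene8.png',A[:,:,::-1]);cv2.imwrite('pics/top8.png',B[:,:,::-1])
a=A[130:280,180:380];b=B[130:280,200:400]
cv2.imwrite('pics/s8.png',cv2.resize(np.hstack([a,b])[:,:,::-1],(800,300),interpolation=cv2.INTER_CUBIC))
for n,I,box,c in(('scene',A,(255,176,290,225),(.5892,.0073)),('top',B,(280,180,310,212),(.5882,.0063))):
    for _,q in yel(I,*box):
        for z in(.21,.204,.184):
            v=onz(n,[q],z)[0][:2]-c;print(n,q,z,np.degrees(np.arctan2(v[1],v[0])).round(1),np.hypot(*v).round(4))
E
```

```text
time: 14.9
tool_pos: [0.4078, -0.2438, 0.2808]
ee_rot: [-1.569, 0.002, -0.003]
wrist_force: [-0.3, 1.0, -0.2]
width: 0.0453
scene [275.84, 178.9] 0.21 118.0 0.0292
scene [275.84, 178.9] 0.204 121.7 0.0336
scene [275.84, 178.9] 0.184 129.3 0.049
scene [287.67, 176.22] 0.21 97.7 0.0463
scene [287.67, 176.22] 0.204 101.7 0.0499
scene [287.67, 176.22] 0.184 111.5 0.0632
scene [255.56, 183.86] 0.21 -161.5 0.0272
scene [255.56, 183.86] 0.204 -168.3 0.0306
scene [255.56, 183.86] 0.184 177.4 0.0437
scene [288.64, 183.26] 0.21 79.0 0.0385
scene [288.64, 183.26] 0.204 85.0 0.0408
scene [288.64, 183.26] 0.184 100.2 0.0512
scene [269.86, 195.24] 0.21 -20.0 0.0095
scene [269.86, 195.24] 0.204 -8.1 0.0052
scene [269.86, 195.24] 0.184 134.2 0.0106
scene [273.3, 213.81] 0.21 -25.9 0.0481
scene [273.3, 213.81] 0.204 -25.1 0.044
scene [273.3, 213.81] 0.184 -20.9 0.0304
top [299.24, 185.17] 0.21 -20.0 0.0276
top [299.24, 185.17] 0.204 -20.4 0.0284
top [299.24, 185.17] 0.184 -21.6 0.031
top [296.62, 192.6] 0.21 -21.2 0.0093
top [296.62, 192.6] 0.204 -22.2 0.01
top [296.62, 192.6] 0.184 -24.9 0.0123
```

View pics/s8.png

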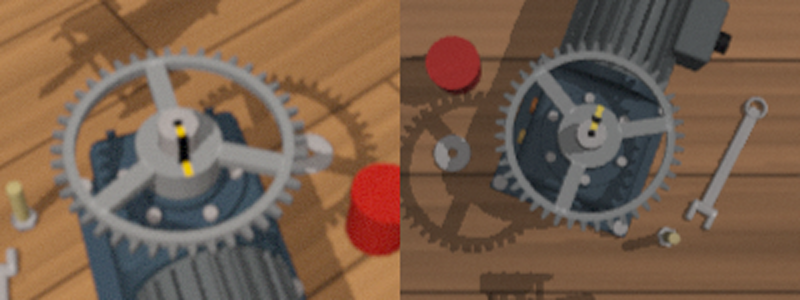

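The hub is down with the shaft standing proud of it, and the marks are in line in both views. At z = 0.184 the hub mark sits at a radius of about 30 mm, matching the earlier 30–31 mm. The loose parts haven't moved, so I'm handing in.

```bash
python3 -c "
from bench import ticket;print(ticket.close_job())"
```

```text
the job is handed in; nothing more can be done
None
```

The sprocket is lined up with the key and pressed home, and the job was handed in at about 15 s of the 72 s allowed.

- **Turning:** I pushed one spoke about 140° clockwise with the shut fingertips. The keyway ended at -20.8° against the key at -20.9°, measured in the scene view.
- **Pressing:** With the fingers straddling the shaft, I pressed the hub down at 3–6 N. The tool stopped at 0.1842 m, where home is 0.184 m. It did not move as I raised the force in steps to 12.4 N.
- **After retracting:** With the robot clear of everything, both camera views put the hub mark at about -21°, at its home height. By eye, the washer, bolt, tin and wrench had not moved.
- **Disagreements:** The two cameras differ by about 1.4 mm on the axis position and about 1° on the angles. That is within the calibration and the 0.06 rad (about 3.4°) tolerance. No check failed.

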